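# Fit and lock the light shield on the photometer

## Task

Take the blue light-shield sleeve out of the sorter rack and push it fully home, upright and flat on the deck, over the steel spigot of the photometer; then slide the red lock grip to its end stop so that its bolt lies over the sleeve's foot lip. Rack and photometer leave room for the fingers in different directions, so set the sleeve down on the bench on the way and take it again across its other faces. Leave everything else standing where it is.

Things in the scene. Friction and masses are not known exactly. Their poses are not given: they have to be found in the camera images.
- sleeve: Blue rectangular plastic sleeve, open at both ends, 36 (x) x 52 (y) x 70 mm (z), walls 3 mm, bore 30 x 46 mm, 90 g. At its foot a lip 8 mm long, 5 mm thick sticks out at its +y and -y ends (68 mm over the lips). Origin: centre of underside; z up the bore. A half turn about z makes no difference. Starts upright in one of the rack's slots, its top 10 mm below the slot walls' tops.
- rack: Grey fixed sorter rack, 148 (x) x 110 (y) mm, floor 6 mm thick; four walls 4 mm thick, 86 mm high from the bench, 100 mm long, make three slots 44 mm wide that run along y, centred at x = -48, 0, +48 mm; sills 18 mm high at both y ends. Fingers fit only at the y ends of what stands in a slot. Origin: centre of underside.
- meter: White fixed photometer, case 170 (x) x 270 (y) mm, deck 45 mm above the bench. Origin: centre of underside. A white cheek stands at each y end of the spigot (point seat): inner faces 37 mm from the spigot's axis, 10 mm thick, 50 mm long in x, 92 mm high above the deck (22 mm above the top of the seated sleeve). The +y cheek has a gate at its foot for the lock's bolt.
- seat (a point): Centre of the foot of the meter's steel spigot, on its deck (45 mm above the bench), with the meter's axes. Spigot 26 (x) x 42 (y) mm, 24 mm high, its top 8 mm tapering to 20 x 36 mm. The seated sleeve's origin is here, its y along this y. Origin lies at x +15, y -45, z +45 mm in the meter's frame. Cheeks at both y ends let fingers in only on the sleeve's x faces.
- lock (a joint): Lock slide on the meter's deck: 0 = fully open, 0.035 m = end stop, locked; starts at 0 to 0.010. The grip moves along the meter's -y, towards the spigot, and takes about 1.5 N. Its bolt, 8 to 16 mm above the deck, ends 77 mm from the grip's axis; locked, it lies 6 mm over the sleeve's lip; slid too early it blocks the sleeve.
- lock_grip (a point): Centre of the upper part of the red lock grip, 36 mm above the deck: the grip is 20 (x) x 14 mm (y), its top 14 mm above this point, its upright part reaching 20 mm below. At lock = 0 it lies at x +15, y +95, z +81 mm in the meter's frame.
- case_a: Loose white closed case, 34 x 50 x 64 mm, yellow top, in a rack slot; leave alone. Origin: centre of underside.
- case_b: Loose white closed case, 34 x 50 x 64 mm, green top, in a rack slot; leave alone. Origin: centre of underside.
- vial: Small amber glass vial standing on the bench, diameter 30, 55 mm high; leave alone. Origin: centre of underside.
- beaker: Glass beaker on the bench, diameter 60, 75 mm high; leave alone. Origin: centre of underside.
- bottle: White plastic bottle, blue cap, diameter 60, 130 mm high, towards the back; leave alone. Origin: centre of underside.
- jar: Glass jar, red lid, diameter 64, 65 mm high, towards the back; leave alone. Origin: centre of underside.
- spatula: Steel spatula with a wooden handle, lying near the robot, 150 mm long; leave alone. Origin near the middle of its underside, x along it.
Mind the look-alikes: they are no part of the job. Leave any black or pink look-alike of the sleeve alone.

How it is judged:
On the way, in this order (a step that is already met when the one before it is completed fails the run):
1. the sleeve is fully home on the spigot, upright, its underside on the deck (horizontal distance between sleeve and seat below 0.004 m and z of sleeve in the frame of seat between -0.003 and 0.003 m and angle between sleeve's own z axis and vertical below 0.06 rad and angle between the y axis of sleeve and the y axis of seat, either way round below 0.12 rad), for 0.2 s.
2. the lock grip is at its end stop, with the sleeve still home (all of step 1 and value of joint lock above 0.032 m), for 0.2 s.
At the end, for the whole second after the job is handed in: The sleeve stands on the deck over the spigot at rest: underside within 3 mm of the deck, centre within 4 mm of the spigot's axis, upright within 0.06 rad, long side along the meter's y within 0.12 rad; the lock stands beyond 32 mm of its 35 mm (all of step 2 and linear speed of sleeve below 0.02 m/s); the robot touches nothing.
It fails at once if a bystander (case, vial, beaker, bottle, jar or spatula) is moved by more than 30 mm (distance of any of case_a, case_b, vial, beaker, bottle, jar, spatula from where it was at the start of the episode above 0.03 m).
It fails at once if a bystander other than the spatula is tipped over (angle between any of case_a, case_b, vial, beaker, bottle, jar's own z axis and vertical above 0.6 rad).
It also fails if it takes over 64 s, if anything falls off the work surface, if the arm or the gripper's body presses on something with over 40 N, if the wrist force passes 120 N, or if a joint passes its speed limit or range.

## Robot

A 7-joint arm with a two-finger parallel gripper is mounted at the origin on the work surface. World frame = base frame: x ahead of the robot, y to its left, z up, the work surface at z = 0. Lengths are in m, angles in rad, forces in N, time in s.
With the tool pointing down it reaches from about 0.425 to 0.825 m from the base axis. Payload 3.6 kg.
Tool frame: the origin (TCP) lies midway between the tips of the shut fingers; the grasp point (between the pads) lies manip.pinch_z behind it (manip.pinch_z is the distance from the TCP to the grasp point, in m); z points along the fingers, y is the line along which they close (so a half turn about z gives the same grasp; the last joint's range is limited). The gripper opens to 85 mm and grips with 20 to 120 N. Pads are 22 mm wide; open, the fingers measure 114 mm over their backs; the gripper's body (76 mm by 85 mm) begins 54 mm behind the grasp point. The pads swing forward as they close: fully open they stand 13 mm farther back than shut.
Start: joints at [-1.204, 0.615, -0.013, 1.423, 0.008, 1.103, -0.04], TCP at [0.249, 0.6, 0.231] pointing down, gripper open.
Joint ranges: [-3.12, 3.12], [-0.3, 2.06], [-1.34, 1.32], [0.26, 2.42], [-1.36, 4.5], [0.01, 1.98], [-2.84, 2.84]. Speed limits (rad/s): [2.79, 2.79, 3.14, 3.14, 3.14, 3.14, 3.14].

## Interface

Orientations are given as a 3x3 rotation matrix whose columns are the frame's x, y, z axes.
In Python, from workcell import manip gives the robot as it stands. Calls block until the motion is done:
- manip.move_to(position, orientation): joint-space move of the TCP to a pose.
- manip.servo_line(position, ori=None, v=0.15, stop_force=None): straight line of the TCP; ori=None keeps the orientation; v is the mean speed in m/s. With stop_force (N) it stops when the force on the tool has changed by that much, and returns True; else False.
- manip.goto_joints(angles): joint-space move.
- manip.command_gripper(opening): opening from 0.0 (shut) to 1.0 (fully open); the grip force is fixed at half the most; returns when the fingers have stopped.
- manip.hold(seconds).
- manip.inverse_kinematics(position, orientation): joint angles nearest the present ones, or None.
- manip.snapshot(name): name is "side" or "top"; returns a dict with "frame" (480x640x3 uint8, blue, green, red), "camera_matrix" (3x3 intrinsics, pixels), "R" (3x3) and "t" (3): a world point X has camera coordinates R X + t. Camera axes: x right, y down, z forward; pixel columns grow to the right and rows downward; lengths in m; the calibration is good to about 2 mm. A picture is of the moment at which its call begins. There is no depth.
A pose or a line that the arm cannot do raises manip.IKError and nothing moves.
- manip.close_job(): hands the job in; it is judged then, once.
Trained networks look in a picture, given as the dict that the camera call returned (one of the last four; its "shot" number tells which), for a name from the list of things; names that differ only in an ending like _2 or _b are one class to them, and where a whole thing is asked for, a point or a joint stands for the part that bears it (a point fixed in the world has none). Each returns a list of dicts, best first, with "score" (0 to 1); they miss things now and then, are a little off and sometimes report something else, mostly with a low value. They report only what shows in the picture. A call takes as long as a camera call. They do not tell look-alikes from the thing itself.
- manip.find_in(picture, target): "bbox" ([left, top, width, height] in pixels, round what is visible of it).
Readings, each from a call of its own:
- manip.get_clock(): time.
- manip.get_joints(): joint angles.
- manip.get_dq(): joint speeds.
- manip.get_joint_torque(): joint torques, N m.
- manip.get_tool_pos(): TCP position.
- manip.get_tcp_rot(): TCP orientation.
- manip.get_contact_force(): force on the tool from outside, world axes, zero at the start.
- manip.get_ft_torque(): the same for the moment, N m.
- manip.get_grip_width(): opening from 0.0 (shut) to 1.0 (fully open).
- manip.get_grasp_force(): force on a finger pad.
Only numpy, scipy, OpenCV 4.12 (cv2) and the standard library are available. Lean on these libraries where they do the work, as an engineer would, in place of code of your own. Each camera call takes 0.05 s, during which the arm holds its last target. There are 200 camera calls.

## Working session

There is one attempt and no reset: what is moved stays moved. The work goes in short steps, each a Python script; the robot and the scene stay as the last script left them, time stands still between calls to the robot, and variables do not carry over. Pictures are saved under pics/ and viewed, at most 10 in all, crops included, and the job is handed in when it is done.

```bash
mkdir -p pics; ls; python3 - <<'E'
from workcell import manip
import cv2,numpy as np,pickle
print(manip.pinch_z, manip.get_clock())
for n in ("side","top"):
    p=manip.snapshot(n); cv2.imwrite(f"pics/{n}0.png",p["frame"]); pickle.dump(p,open(n+"0.pkl","wb"))
    print(n,p["camera_matrix"].tolist(),p["R"].tolist(),p["t"].tolist())
    for k in ("sleeve","rack","meter","lock_grip","case_a","vial","beaker","bottle","jar","spatula"):
        print(k,[(np.round(d["bbox"]).astype(int).tolist(),round(d["score"],2)) for d in manip.find_in(p,k)][:3])
print(manip.get_clock())
E
```

```text
pics
0.0187 0.0
side [[525.6083549241501, 0.0, 316.108423040053], [0.0, 525.6083549241501, 244.0895532559965], [0.0, 0.0, 1.0]] [[0.9655357141960131, -0.2593117325511538, -0.022320617673219897], [-0.17480372704721578, -0.5825485085001457, -0.7937763490144177], [0.19283267778672167, 0.7703211412168142, -0.6078000475255227]] [-0.5354285091449281, 0.19098273993367923, 0.8737941105800667]
sleeve [([360, 349, 42, 59], 0.9), ([455, 359, 53, 67], 0.69), ([331, 288, 40, 51], 0.62)]
rack [([289, 329, 127, 138], 0.6)]
meter []
lock_grip [([215, 284, 18, 38], 0.55)]
case_a [([340, 370, 34, 45], 0.64)]
vial [([212, 285, 21, 34], 0.87)]
beaker [([373, 240, 32, 42], 0.76), ([304, 383, 40, 47], 0.38)]
bottle [([372, 183, 32, 55], 0.97), ([174, 401, 104, 53], 0.6)]
jar [([442, 309, 47, 56], 0.68), ([285, 327, 129, 141], 0.25)]
spatula [([174, 399, 102, 56], 0.77)]
top [[435.8011509733606, 0.0, 319.06462493935567], [0.0, 435.8011509733606, 246.87148242578124], [0.0, 0.0, 1.0]] [[0.005818729624636406, -0.9999827210749936, -0.0008366223798875676], [-0.9841511736465672, -0.005578319881933157, -0.1772437580209196], [0.1772360284920615, 0.0018546964026435423, -0.984166627307396]] [0.005135817725259785, 0.5706530334629231, 0.7444876671556953]
sleeve [([356, 213, 41, 47], 0.9), ([433, 222, 46, 37], 0.67), ([454, 150, 50, 39], 0.6)]
rack [([414, 217, 106, 99], 0.56), ([226, 130, 39, 51], 0.35)]
meter [([112, 202, 161, 117], 0.9), ([314, 341, 16, 21], 0.5)]
lock_grip [([134, 228, 43, 17], 0.98)]
case_a [([448, 252, 38, 28], 0.98), ([454, 280, 40, 24], 0.6), ([412, 215, 108, 100], 0.16)]
vial [([316, 344, 15, 17], 0.63), ([431, 223, 46, 36], 0.15)]
beaker [([302, 160, 32, 41], 0.58)]
bottle [([227, 130, 36, 49], 0.87)]
jar [([407, 132, 40, 40], 0.76), ([300, 161, 32, 39], 0.31)]
spatula [([424, 320, 38, 87], 0.95), ([130, 226, 49, 21], 0.7), ([298, 159, 34, 41], 0.43)]
1.1
```

View pics/top0.png

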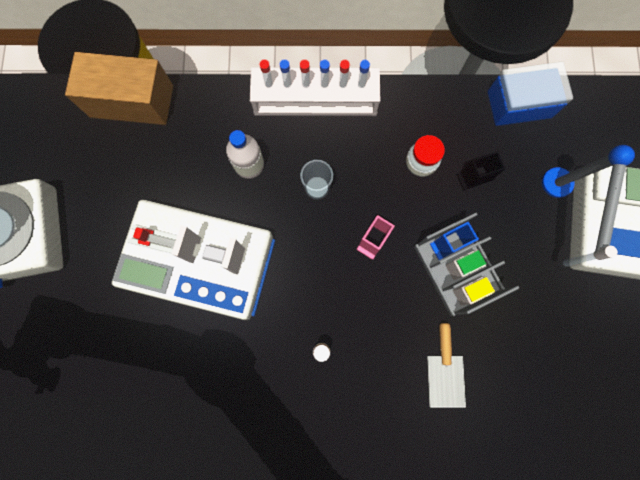

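View pics/side0.png

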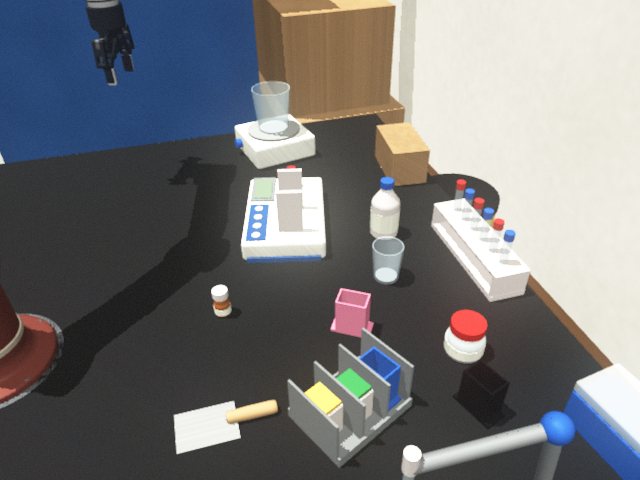

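The top view shows the blue sleeve in the rack's upper slot near (455,238), and the meter at (193,260) with its grip at (145,236). The pink look-alike is at (376,237), the black one at (481,171) and the vial at (321,352). The side view shows the same layout. I'll enlarge both to pick corners.

```bash
python3 - <<'E'
import cv2
im=cv2.imread("pics/top0.png")
def crop(n,x,y,w,h,s):
    c=cv2.resize(im[y:y+h,x:x+w],None,fx=s,fy=s,interpolation=cv2.INTER_CUBIC)
    for i in range(0,w,10):
        cv2.line(c,(i*s,0),(i*s,8 if i%50 else 16),(0,255,255),1); 
        if i%20==0: cv2.putText(c,str(x+i),(i*s,26),0,.4,(0,255,255),1)
    for j in range(0,h,10):
        cv2.line(c,(0,j*s),(8,j*s),(0,255,255),1)
        if j%20==0: cv2.putText(c,str(y+j),(10,j*s+4),0,.4,(0,255,255),1)
    cv2.imwrite(n,c)
crop("pics/rackc.png",400,200,130,120,5)
crop("pics/meterc.png",100,190,190,140,4)
E
```

```text
(no output)
```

View pics/rackc.png

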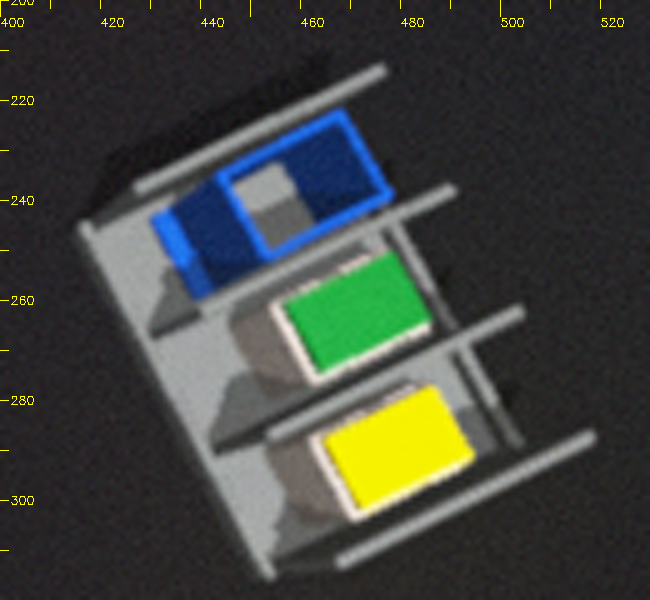

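View pics/meterc.png

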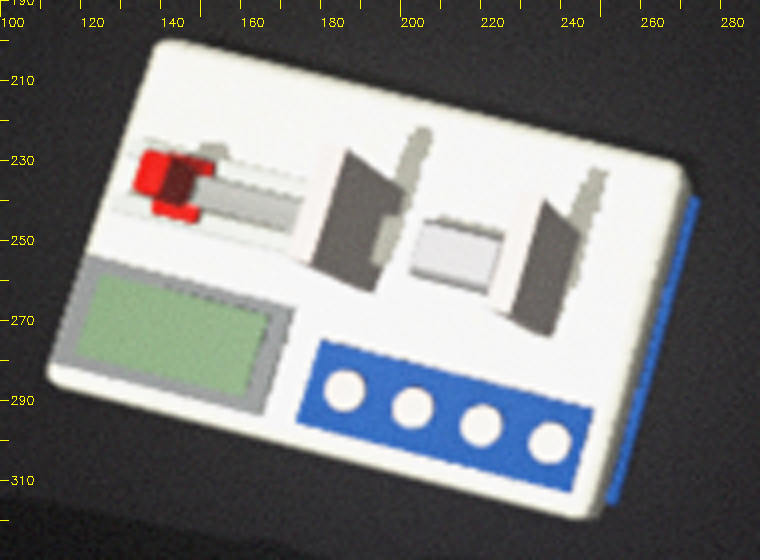

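The rack crop shows the wall ends at (427,237)-(477,214) for the first wall and (468,312)-(518,287) for the last. The sleeve's top corners are (445,235), (468,222), (478,239) and (454,252). The meter crop shows deck corners near (138,199), (273,230), (250,320) and (111,285). It also shows the red grip top at about (140,233), and the cheeks and spigot. Next I fit the poses.

```bash
cat > h.py <<'E'
import numpy as np, cv2, pickle
from scipy.optimize import least_squares
def proj(p,X):
    X=np.atleast_2d(X); c=X@p["R"].T+p["t"]; q=c@np.asarray(p["camera_matrix"]).T
    return q[:,:2]/q[:,2:]
def unproj(p,uv,z):
    d=p["R"].T@np.linalg.solve(p["camera_matrix"],[uv[0],uv[1],1]); C=-p["R"].T@p["t"]
    return C+d*(z-C[2])/d[2]
def world(q,P):
    c,s=np.cos(q[2]),np.sin(q[2]); P=np.atleast_2d(P)
    return np.c_[q[0]+c*P[:,0]-s*P[:,1], q[1]+s*P[:,0]+c*P[:,1], P[:,2]]
def fit(p,P,uv,q0):
    r=least_squares(lambda q:(proj(p,world(q,P))-uv).ravel(),q0,loss="soft_l1")
    return r.x,np.round(proj(p,world(r.x,P))-uv,1)
def down(yaw):  # tool down, finger-closing line (tool y) along the direction yaw
    y=np.array([np.cos(yaw),np.sin(yaw),0]); z=np.array([0,0,-1.]); return np.c_[np.cross(y,z),y,z]
E
cat > fit.py <<'E'
from h import *
T=pickle.load(open("top0.pkl","rb")); S=pickle.load(open("side0.pkl","rb"))
T,S=[{k:(np.asarray(v) if k!="shot" else v) for k,v in p.items()} for p in (T,S)]
def mm(l): return np.array(l,float)/1000
rP=mm([[72,50,86],[72,-50,86],[24,-50,86],[-24,50,86],[-24,-50,86],[-72,50,86],[-72,-50,86]])
ruv=np.array([[427,237],[477,214],[490,238],[454,287],[504,262],[468,312.5],[518,287]])
sP=mm([[18,26,76],[18,-26,76],[-18,-26,76],[-18,26,76]])
suv=np.array([[443.5,234.5],[468,221.5],[478.5,239],[453,252.3]])
mP=mm([[85,135,45],[85,-135,45],[-85,-135,45],[-85,135,45],[40,-8,137],[40,-8,45],[-10,-8,45],[40,-92,137],[40,-92,45],[-10,-92,45],[25,-63,69],[5,-63,69],[5,-27,69]])
muv=np.array([[138,199],[272.5,230],[250,320.5],[110.5,285.5],[186,227],[200,237],[193,263],[236,240],[245,248],[237,274],[225,248],[222,262],[203,258]])
def b(u,v,z): return unproj(T,(u,v),z)[:2]
out={}
for n,P,uv,g in (("rack",rP,ruv,(470,262)),("sleeve",sP,suv,(461,237)),("meter",mP,muv,(192,260))):
    q,r=fit(T,P,uv,[*b(*g,.06),.4 if n!="meter" else -.25]); out[n]=q; print(n,q.round(4),np.linalg.norm(q[:2]).round(3)); print(r.tolist())
print("sleeve in rack",(world([0,0,-out["rack"][2]],[[*(out["sleeve"]-out["rack"])[:2],0]])).round(4))
g=np.mean([[136,227],[147,229],[143,239.5],[133,238]],0); G=unproj(T,g,.095)
gl=world([0,0,-out["meter"][2]],[[*(G[:2]-out["meter"][:2]),0]]); print("grip",G.round(4),"in meter",gl.round(4))
out["seat"]=world(out["meter"],mm([[15,-45,45]]))[0]; print("seat",out["seat"].round(4))
for n,uv,z in (("vial",(321,352),.055),("beaker",(317,170),.07),("pinkfoot",(374,243),.03),("jar",(428,150),.065),("spat",(446,345),0.01)): print(n,unproj(T,uv,z).round(3))
pickle.dump(out,open("poses.pkl","wb"))
im=cv2.imread("pics/side0.png")
im=cv2.resize(im,None,fx=3,fy=3)
for n,P in (("rack",rP),("sleeve",sP),("meter",mP)):
    for u in proj(S,world(out[n],P)): cv2.circle(im,tuple((u*3+1).astype(int)),4,(0,255,0),1)
cv2.imwrite("pics/sidefit.png",np.hstack([im[480:850,700:1000],cv2.resize(im[950:1420,840:1280],(347,370))]))
E
python3 fit.py
```

```text
rack [ 0.539  -0.2571  0.4558] 0.597
[[0.1, 0.7], [-0.1, -0.4], [0.4, -0.5], [-0.4, 0.1], [0.2, 0.0], [-0.7, 0.1], [0.3, -0.0]]
sleeve [ 0.5857 -0.2429  0.4803] 0.634
[[-0.5, -0.0], [0.2, -0.0], [0.1, 0.1], [0.2, -0.0]]
meter [ 0.5503  0.2431 -0.2273] 0.602
[[-3.4, -1.3], [1.3, 0.2], [0.1, 0.2], [-4.5, 0.3], [0.2, -0.3], [1.2, 0.8], [0.6, 0.9], [-0.4, -1.7], [0.1, 0.2], [0.9, 0.5], [-0.1, 2.2], [-0.1, -1.0], [-0.6, -1.6]]
sleeve in rack [[ 0.0482 -0.0078  0.    ]]
grip [0.5847 0.3192 0.095 ] in meter [[0.0164 0.0819 0.    ]]
seat [0.5547 0.1958 0.045 ]
vial [0.384 0.004 0.055]
beaker [0.711 0.013 0.07 ]
pinkfoot [ 0.582 -0.095  0.03 ]
jar [ 0.753 -0.194  0.065]
spat [ 0.395 -0.227  0.01 ]
```

View pics/sidefit.png

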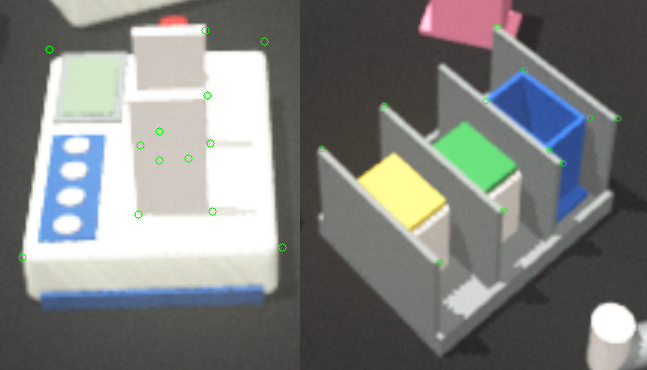

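The rack and sleeve fits agree in both views. The meter's deck edges are inset compared with my model, so I refit it on the cheeks and spigot using both views.

```bash
cat > fit2.py <<'E'
exec(open("fit.py").read().split("def b(")[0])
out=pickle.load(open("poses.pkl","rb"))
i=slice(4,13)
sideP=mm([[-10,-92,45],[40,-92,45],[-10,-92,137],[40,-92,137],[-10,-8,137],[40,-8,137]])
suv2=np.array([[136,213.5],[208,213.5],[133,100],[207,100],[132,36],[206,36]])/3+[700/3,160]-1/3
yaw=[]
q0=out["meter"]
def res(v,w=1):
    q=v[:3]; o=v[3:]
    C=np.array([[.085+o[0],.135+o[2],.045],[.085+o[0],-.135+o[3],.045],[-.085+o[1],-.135+o[3],.045],[-.085+o[1],.135+o[2],.045]])
    return np.r_[(proj(T,world(q,mP[i]))-muv[i]).ravel(),(proj(T,world(q,C))-muv[:4]).ravel(),w*(proj(S,world(q,sideP))-suv2).ravel()]
for w in (0,1):
    r=least_squares(res,[*q0,0,0,0,0],loss="soft_l1",args=(w,)); print(r.x.round(4),r.fun.round(1)[:18],r.fun[26:].round(1)); 
    q=r.x[:3]; print("seat",world(q,mm([[15,-45,45]])).round(4))
    g=np.mean([[136,227],[147,229],[143,239.5],[133,238]],0); G=unproj(T,g,.095)
    print("grip in meter",world([0,0,-q[2]],[[*(G[:2]-q[:2]),0]]).round(4))
out["meter"]=q; out["seat"]=world(q,mm([[15,-45,45]]))[0]; out["grip"]=G
pickle.dump(out,open("poses.pkl","wb"))
E
python3 fit2.py
```

```text
[ 0.5503  0.2433 -0.2276 -0.0006  0.0015 -0.0076  0.0011] [ 0.  -0.3  1.   0.8  0.4  0.9 -0.5 -1.7 -0.   0.2  0.8  0.5 -0.2  2.2
 -0.3 -1.  -0.8 -1.6] [ 0.  0.  0. -0. -0. -0.  0. -0.  0. -0. -0. -0.]
seat [[0.5547 0.1961 0.045 ]]
grip in meter [[0.0164 0.0817 0.    ]]
[ 5.500e-01  2.430e-01 -2.283e-01 -4.000e-04  1.600e-03 -7.200e-03
  1.500e-03] [ 0.2 -0.1  1.2  1.   0.6  1.1 -0.3 -1.5  0.1  0.3  1.   0.7 -0.   2.3
 -0.1 -0.8 -0.6 -1.5] [ 0.7  0.3  1.3 -0.6 -1.4 -0.5 -0.1 -1.5  0.  -0.9 -0.3 -1.8]
seat [[0.5545 0.1958 0.045 ]]
grip in meter [[0.0165 0.0821 0.    ]]
```

```bash
cat >> h.py <<'E'
from workcell import manip
PO=pickle.load(open("poses.pkl","rb"))
def best(pos,yaw):  # of the two equal grasps the one with least joint travel, joint 7 kept in range
    j=np.array(manip.get_joints()); c=[]
    for a in (yaw,yaw+np.pi):
        q=manip.inverse_kinematics(list(pos),down(a))
        if q is not None: c.append((np.abs(np.array(q)-j).max(),a,q))
    return min(c,key=lambda t:t[0])
def stat(s=""):
    print(s,"t",round(manip.get_clock(),2),"tcp",np.round(manip.get_tool_pos(),4),"w",round(manip.get_grip_width(),3),"gf",round(manip.get_grasp_force(),1),"F",np.round(manip.get_contact_force(),1))
E
python3 - <<'E'
from h import *
s=PO["sleeve"]; yaw=.468
d,a,q=best([s[0],s[1],.17],yaw+np.pi/2); print(d,a,np.round(q,2))
manip.move_to([s[0],s[1],.17],down(a)); stat("above")
print(manip.servo_line([s[0],s[1],.036],v=.12,stop_force=8)); stat("down")
if manip.get_tool_pos()[2]<.045:
    manip.command_gripper(0.); stat("grip")
    print(manip.servo_line([s[0],s[1],.16],v=.12)); stat("up")
    p=manip.snapshot("top"); print(manip.find_in(p,"sleeve")); cv2.imwrite("pics/lift.png",p["frame"])
E
```

```text
1.139448756654323 5.18038898038469 [-0.07  0.76  0.78  1.56 -0.59  1.06 -0.23]
above t 4.28 tcp [ 0.5863 -0.2416  0.1698] w 1.005 gf 0.0 F [ 0.2 -0.  -0.1]
False
down t 5.55 tcp [ 0.5863 -0.2433  0.0369] w 0.998 gf 0.0 F [ 0.6 -1.2 -0.1]
grip t 5.96 tcp [ 0.5862 -0.2431  0.0368] w 0.603 gf 63.1 F [0.1 0.1 4.2]
False
up t 7.14 tcp [ 0.5852 -0.2424  0.159 ] w 0.602 gf 62.5 F [ 0.1  1.3 -1. ]
[{'bbox': [455.6, 150.7, 48.6, 39.0], 'score': 0.98}, {'bbox': [354.8, 217.4, 41.6, 39.9], 'score': 0.67}]
```

```bash
python3 - <<'E'
from h import *
X=(.545,.015); my=PO["meter"][2]
d,a,q=best([*X,.13],my+np.pi/2); print(d,a,np.round(q,2))
manip.move_to([*X,.13],down(a)); stat("above")
print(manip.servo_line([*X,.026],v=.08,stop_force=6)); stat("down")
manip.command_gripper(.9); stat("open")
manip.servo_line([*X,.16],v=.2)
d,b,q=best([*X,.16],my); print(d,b,np.round(q,2))
manip.move_to([.45,-.05,.25],down(b)); stat("away")
for n in ("top","side"):
    p=manip.snapshot(n); pickle.dump(p,open(n+"1.pkl","wb")); cv2.imwrite(f"pics/{n}1.png",p["frame"])
    u=proj(p,[[*X,.035]])[0].astype(int); print(n,u)
    c=cv2.resize(p["frame"][u[1]-40:u[1]+40,u[0]-50:u[0]+50],None,fx=4,fy=4,interpolation=cv2.INTER_CUBIC)
    P=np.array([[18,26,70],[18,-26,70],[-18,-26,70],[-18,26,70],[18,34,0],[18,-34,0],[-18,-34,0],[-18,34,0]])/1e3
    for w in proj(p,world([*X,my],P)): cv2.circle(c,tuple(((w-u+[50,40])*4).astype(int)),3,(0,255,0),1)
    cv2.imwrite(f"pics/{n}1c.png",c)
a=[cv2.imread(f"pics/{n}1c.png") for n in ("top","side")]; cv2.imwrite("pics/place.png",np.hstack(a))
E
```

```text
0.8741808353598122 4.484051209004882 [-0.63  0.77  0.96  1.86 -0.79  0.94 -1.1 ]
above t 8.27 tcp [0.5456 0.0135 0.1304] w 0.603 gf 62.5 F [ 0.2 -0.4 -1.1]
True
down t 9.41 tcp [0.5446 0.0151 0.0307] w 0.6 gf 63.0 F [-1.   0.3  4.4]
open t 9.78 tcp [0.5434 0.0156 0.0295] w 0.902 gf 0.0 F [-0.3  0.2 -0. ]
1.2522443264514793 -0.22833777137980807 [-0.43  0.59  0.57  1.83 -0.41  0.84  0.11]
away t 11.76 tcp [ 0.4499 -0.0496  0.2492] w 0.898 gf 0.0 F [0.9 0.5 0.1]
top [315 262]
side [308 276]
```

View pics/place.png

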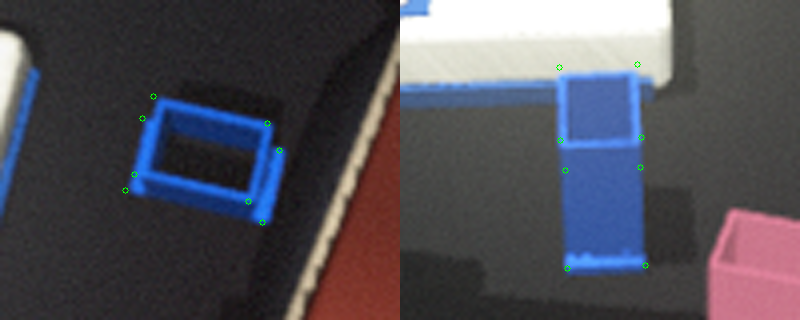

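The sleeve stands upright and aligned, about 1 px right and below the prediction in the top crop (roughly 1–3 mm towards -x/-y). I'll fit it precisely by silhouette.

```bash
cat > sil.py <<'E'
from h import *
from scipy.optimize import minimize
import itertools
def boxes(z0):
    B=[(-18,18,-26,26,0,70),(-18,18,26,34,0,5),(-18,18,-34,-26,0,5)]
    return [np.array(list(itertools.product(b[:2],b[2:4],b[4:])))/1e3+[0,0,z0] for b in B]
def render(p,q,z0,x0,y0,w,h,k=8):
    m=np.zeros((h*k,w*k),np.uint8)
    for b in boxes(z0):
        u=(proj(p,world(q,b))-[x0,y0]+.5)*k
        cv2.fillConvexPoly(m,cv2.convexHull(np.round(u).astype(np.int32)),255)
    return cv2.resize(m,(w,h),interpolation=cv2.INTER_AREA)/255.
def mask(p,x0,y0,w,h):
    c=p["frame"][y0:y0+h,x0:x0+w].astype(int); m=((c[...,0]-c[...,2])>40).astype(np.uint8)
    n,l,s,_=cv2.connectedComponentsWithStats(m); m=(l==1+np.argmax(s[1:,4])).astype(np.uint8)
    cs,_=cv2.findContours(m,cv2.RETR_EXTERNAL,cv2.CHAIN_APPROX_NONE); cv2.drawContours(m,cs,-1,1,-1); return m.astype(float)
def silfit(views,q0,z0):
    ms=[mask(p,*r) for p,r in views]
    f=lambda q:sum(np.abs(render(p,q,z0,*r)-m).sum() for (p,r),m in zip(views,ms))
    return minimize(f,q0,method="Nelder-Mead",options=dict(initial_simplex=np.array(q0)+np.vstack([np.zeros(3),np.diag([.005,.005,.06])]),xatol=1e-5,fatol=.1)),[m.sum() for m in ms]
E
python3 - <<'E'
from sil import *
T,S=[pickle.load(open(n+"1.pkl","rb")) for n in ("top","side")]
q0=[.5445,.013,PO["meter"][2]]
vt=(T,(290,238,55,45)); vs=(S,(340-32-15,263,65,50))
for v in ([vt],[vs],[vt,vs]):
    r,a=silfit(v,q0,0.); print(r.x.round(4),round(r.fun,1),a)
E
```

```text
[ 0.5455  0.0135 -0.2175] 62.6 [np.float64(904.0)]
[ 0.5421  0.0124 -0.1975] 34.8 [np.float64(871.0)]
[ 0.5444  0.0134 -0.2634] 136.0 [np.float64(904.0), np.float64(871.0)]
```

```bash
cat > hov.py <<'E'
from h import *
def over(name,tcp,yaw,off=.031):
    out=[]
    for n,(cx,cy,w,h) in (("top",(195,225,100,100)),("side",(285,195,100,100))):
        p=manip.snapshot(n); pickle.dump(p,open(f"{n}_{name}.pkl","wb"))
        x0,y0=cx-w//2,cy-h//2
        c=cv2.resize(p["frame"][y0:y0+h,x0:x0+w],None,fx=4,fy=4,interpolation=cv2.INTER_CUBIC)
        P=np.array([[18,26,70],[18,-26,70],[-18,-26,70],[-18,26,70],[18,34,0],[18,-34,0],[-18,-34,0],[-18,34,0]])/1e3+[0,0,tcp[2]-off]
        C=np.array([[40,-8,137],[-10,-8,137],[40,-92,137],[-10,-92,137],[40,-92,45],[-10,-92,45],[40,-8,45],[-10,-8,45]])/1e3
        for Q,q,col in ((P,[tcp[0],tcp[1],yaw],(0,255,0)),(C,PO["meter"],(0,0,255))):
            for u in proj(p,world(q,Q)): cv2.circle(c,tuple(((u-[x0,y0]+.5)*4).astype(int)),3,col,1)
        out.append(c)
    cv2.imwrite(f"pics/{name}.png",np.hstack(out))
E
python3 - <<'E'
from hov import *
my=PO["meter"][2]; s=PO["seat"]; R=down(my)
X=np.array([.544,.0150])
manip.move_to([*X,.15],R); manip.servo_line([*X,.032],v=.12,stop_force=8); stat("down")
manip.command_gripper(0.); stat("grip")
manip.servo_line([*X,.19],v=.2); stat("up")
manip.servo_line([s[0],s[1]+.001,.185],v=.2); manip.hold(.2); stat("hover")
over("hover",manip.get_tool_pos(),my)
E
```

```text
down t 13.65 tcp [0.5446 0.0149 0.0328] w 0.901 gf 0.0 F [-0.2  0.3  0.5]
grip t 14.1 tcp [0.5444 0.015  0.0326] w 0.415 gf 60.2 F [0.9 0.9 4.2]
up t 15.04 tcp [0.5429 0.0153 0.1887] w 0.415 gf 59.8 F [-0.5 -0.1 -0.6]
hover t 16.3 tcp [0.5547 0.1952 0.1853] w 0.411 gf 59.8 F [ 0.2 -0.6 -1.3]
```

View pics/hover.png

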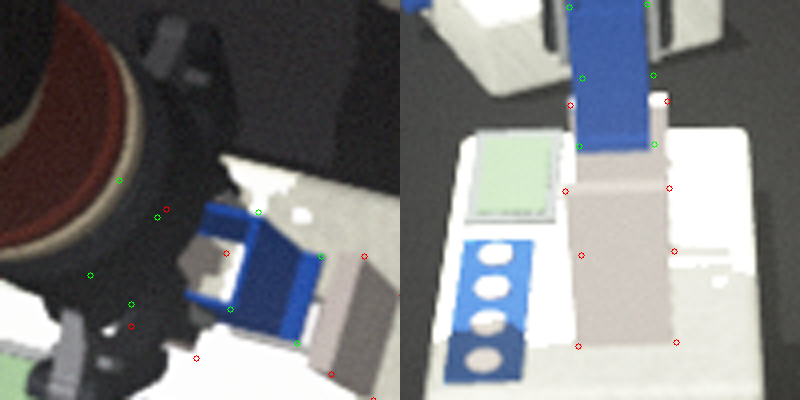

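The hover crop shows the sleeve's -y lip edge in the top view at (322,255)-(300,343), matching the prediction. The cheeks match their red marks within about 1 px. The side view suggests the sleeve sits about 1–2 mm towards -y. I'll correct +1 mm in y and descend with a force stop.

```bash
cat > desc.py <<'E'
from h import *
my=PO["meter"][2]; R=down(my)
def settle(target,n=3,v=.03):
    cmd=np.array(target,float)
    for _ in range(n):
        manip.servo_line(list(cmd),R,v=v); manip.hold(.15)
        e=np.array(target)-manip.get_tool_pos(); cmd=cmd+e
    return cmd-np.array(target)
E
python3 - <<'E'
from desc import *
s=PO["seat"]; t=world([s[0],s[1],my],[[0,.0010,0]])[0]
o=settle([t[0],t[1],.182],2); stat("al"); print(o)
print(manip.servo_line([t[0]+o[0],t[1]+o[1],.140],R,v=.05,stop_force=5)); stat("between cheeks")
if manip.get_tool_pos()[2]<.145:
    print(manip.servo_line([t[0]+o[0],t[1]+o[1],.105],R,v=.04,stop_force=5)); stat("above spigot")
    print(manip.servo_line([t[0]+o[0],t[1]+o[1],.072],R,v=.03,stop_force=8)); stat("home?")
    print(manip.get_ft_torque())
E
```

```text
al t 17.2 tcp [0.5547 0.1967 0.182 ] w 0.416 gf 59.8 F [ 0.7  0.3 -1.3]
[-1.56094160e-05 -6.25001362e-06 -1.74429515e-05]
False
between cheeks t 18.19 tcp [0.555  0.1967 0.1403] w 0.416 gf 59.8 F [ 0.6 -0.2 -1. ]
False
above spigot t 19.22 tcp [0.5549 0.1967 0.1053] w 0.415 gf 59.8 F [ 0.5 -0.2 -0.7]
True
home? t 20.07 tcp [0.5545 0.1967 0.0775] w 0.417 gf 60.2 F [-0.   0.2  4.5]
[0.0640092  0.08362756 0.03385137]
```

Contact came at 44.9 mm underside height, so the sleeve is home. I'll release it, back off and check.

```bash
python3 - <<'E'
from desc import *
manip.command_gripper(.75); stat("open")
p=manip.get_tool_pos()
manip.servo_line([p[0],p[1],.18],R,v=.15)
g=world(PO["meter"],[[.015,.086,0]])[0]; print(g)
manip.servo_line([g[0],g[1],.18],R,v=.2); stat("over grip")
out=[]
for n,(cx,cy) in (("top",(190,235)),("side",(285,205))):
    p=manip.snapshot(n); out.append(cv2.resize(p["frame"][cy-50:cy+50,cx-50:cx+50],None,fx=4,fy=4,interpolation=cv2.INTER_CUBIC))
    P=np.array([[18,26,115],[18,-26,115],[-18,-26,115],[-18,26,115]])/1e3
    s=PO["seat"]
    for u in proj(p,world([s[0],s[1],my],P)): cv2.circle(out[-1],tuple(((u-[cx-50,cy-50]+.5)*4).astype(int)),3,(0,255,0),1)
cv2.imwrite("pics/seated.png",np.hstack(out))
E
```

```text
open t 20.46 tcp [0.5533 0.1966 0.0764] w 0.752 gf 0.0 F [ 0.   0.5 -0.1]
[0.58411999 0.32335593 0.        ]
over grip t 22.1 tcp [0.584  0.3216 0.1795] w 0.752 gf 0.0 F [0.1 0.2 0.4]
```

View pics/seated.png

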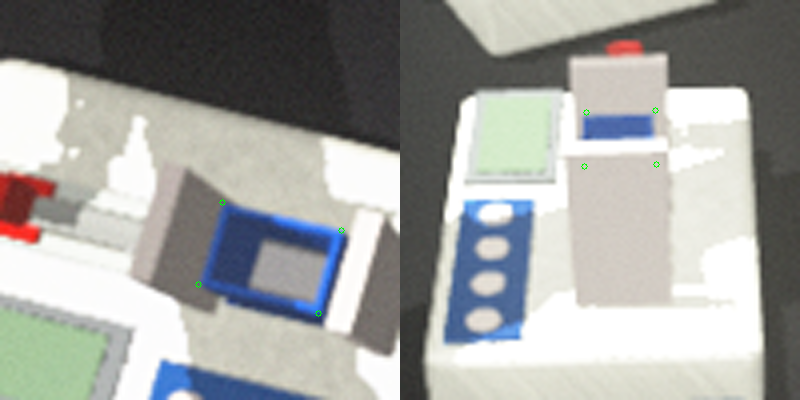

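The sleeve sits over the spigot between the cheeks, with its rim on the green marks in the top view. Next is the lock.

```bash
python3 - <<'E'
from desc import *
def toM(p): return world([0,0,-my],[[p[0]-PO["meter"][0],p[1]-PO["meter"][1],0]])[0][:2].round(4)
g=world(PO["meter"],[[.015,.085,0]])[0]
settle([g[0],g[1],.15],2,v=.1)
print(manip.servo_line([g[0],g[1],.066],R,v=.1,stop_force=6)); stat("down")
if manip.get_tool_pos()[2]<.072:
    manip.command_gripper(0.); stat("grip"); a=manip.get_tool_pos(); print(toM(a))
    e=world([a[0],a[1],my],[[0,-.045,0]])[0]
    print(manip.servo_line([e[0],e[1],a[2]],R,v=.03,stop_force=10)); stat("slid"); print(toM(manip.get_tool_pos()))
E
```

```text
False
down t 24.18 tcp [0.5846 0.3225 0.0668] w 0.752 gf 0.0 F [-0.3 -0.2 -0.2]
grip t 24.65 tcp [0.5861 0.322  0.0671] w 0.22 gf 59.0 F [ 4.8 -1.1  0.4]
[0.0173 0.0852]
True
slid t 25.65 tcp [0.5798 0.2959 0.067 ] w 0.219 gf 59.8 F [0.5 1.3 1.8]
[0.017  0.0582]
```

```bash
python3 - <<'E'
from desc import *
a=manip.get_tool_pos(); e=world([a[0],a[1],my],[[0,-.012,0]])[0]
print(manip.servo_line([e[0],e[1],a[2]],R,v=.02,stop_force=18)); stat("more")
manip.hold(.2); stat()
manip.command_gripper(.6); p=manip.get_tool_pos()
manip.servo_line([p[0],p[1],.19],R,v=.15)
p=np.array(p); manip.move_to([.45,0.0,.28],R); stat("away")
out=[]
for n,(cx,cy) in (("top",(190,235)),("side",(285,205))):
    p=manip.snapshot(n); out.append(cv2.resize(p["frame"][cy-50:cy+50,cx-65:cx+35],None,fx=4,fy=4,interpolation=cv2.INTER_CUBIC))
    P=np.array([[25,67,95],[5,67,95],[25,53,95],[5,53,95]])/1e3
    for u in proj(p,world(PO["meter"],P)): cv2.circle(out[-1],tuple(((u-[cx-65,cy-50]+.5)*4).astype(int)),3,(0,255,0),1)
cv2.imwrite("pics/locked.png",np.hstack(out))
E
```

```text
True
more t 26.18 tcp [0.5798 0.2959 0.067 ] w 0.219 gf 59.9 F [2.  1.1 2.7]
 t 26.38 tcp [0.5798 0.2959 0.067 ] w 0.224 gf 60.0 F [1.2 0.8 3. ]
away t 29.02 tcp [0.4508 0.0016 0.2797] w 0.602 gf 0.0 F [ 0.6  0.8 -0.9]
```

View pics/locked.png

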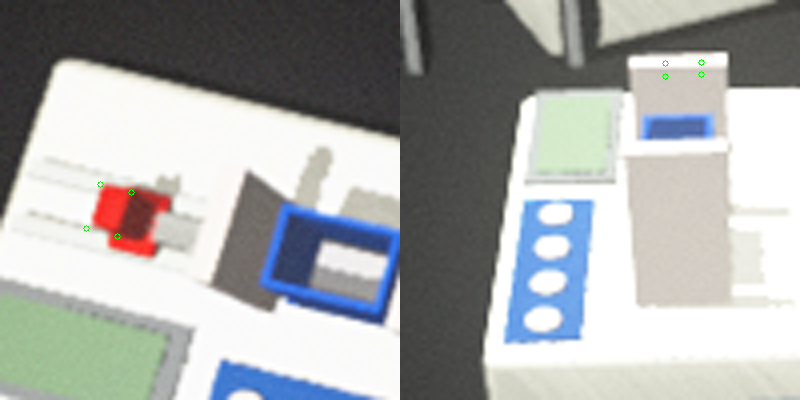

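The grip stands at its end-stop position, hard against the stop, and the sleeve is still seated. I'm handing in.

```bash
python3 -c "
from workcell import manip
print(manip.close_job(), manip.get_clock())"
```

```text
the job is handed in; nothing more can be done
the job is handed in; nothing more can be done
```

The sleeve is home on the spigot, the lock grip is hard against its end stop, and the job was handed in at about 29 s of the 64 s allowed; no verdict was reported back.

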